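Latch the nailer's magazine follower open for loading

ROBOT

A 7-joint arm with a two-finger parallel gripper is mounted at the origin on the work surface. World frame = base frame: x ahead of the robot, y to its left, z up, the work surface at z = 0. Lengths are in m, angles in rad, forces in N, time in s.
With the tool pointing down it reaches from about 0.4 to 0.85 m from the base axis. Payload 4.5 kg.
Tool frame: the origin (TCP) lies between the finger pads; the fingertips stand 11 mm ahead of it and the grasp point (between the pads) lies 8 mm behind it (r.tip_reach is the distance from the TCP to the fingertips, in m); x points along the fingers, y is the direction in which the jaws open and shut, and the axes are right-handed (so a half turn about x gives the same grasp; the last joint's range is limited). The gripper opens to 88 mm and grips with 3 to 60 N. Pads are 18 mm wide; open, the fingers measure 123 mm over their backs; the gripper's body (75 mm by 187 mm) begins 45 mm behind the grasp point.
Start: joints at [-1.106, 0.689, -0.195, 1.565, 0.157, 0.902, -0.215], TCP at [0.261, 0.568, 0.25] pointing down, gripper open.
Joint ranges: [-3.01, 3.01], [-0.46, 2.08], [-1.47, 1.51], [0.13, 2.56], [-1, 4.14], [0.04, 2.09], [-2.66, 2.66]. Speed limits (rad/s): [2.57, 2.57, 3.14, 3.14, 3.14, 3.14, 3.14].

INTERFACE

Orientations are given as a unit quaternion [x, y, z, w].
In Python, from plant import r gives the robot as it stands.
- The arm moves only by the tool drive_tool, never from a script. Its argument "deltas" is a list of rows, each a list of 3 entries, a list of its own where there are three numbers: the turn, a rotation vector about the tool's x, y, z in degrees, then the shift along the tool's x, y, z in cm, then the finger opening in cm, from 0 to 8.81. A call has 1 to 12 rows; each row shifts and turns the commanded pose from where the row before left it, along the tool's axes as they then stand; what a row does not reach is not made up. A row lasts 1/12 s, in which the tool goes at most 41.7 mm and 7.16 degrees, less where a joint would pass 70% of its speed; a pose out of reach is approached as far as the arm can. A call is refused whole if a number of a shift passes 4.17 or a number of a turn 7.16, either way. A call with a gripper value outside its range is refused whole. The fingers move at their own pace and stop on an object; "force" is the grip in N (left out, the last holds). Time passes only in rows, so rows that do not move let the fingers close. It gives the time, the measured TCP pose, the force and the opening at its end, in the units of the state.
- r.get_state(): the state, without advancing time (a new reading comes with each control period).
- r.snapshot(name): name is "scene" or "top" or "wrist"; returns a dict with "color" (384x512x3 uint8, red, green, blue), "fov_y" (degrees; the focal length in pixels is half the picture's height over the tangent of half this angle, whatever the lens; pixels are square), "cx", "cy" (the principal point, pixels), "extrinsics" (4x4, takes a point from world to camera coordinates); the wrist camera has in their place "tool_from_camera" (4x4, takes a point from camera to tool coordinates, whose origin is the TCP and whose axes are the tool frame's). Camera axes: x right, y up, looking along -z (the intrinsics and any distortion apply to the point x, -y, -z); pixel columns grow to the right and rows downward; lengths in m; the calibration is good to about 2 mm. A picture is of the moment at which its call begins: read the wrist's pose just before it. There is no depth.
- r.finish_job(): hands the job in, once; it reports no verdict.
The state is a dict: "clock": time; "q": joint angles; "qd": joint speeds; "joint_torque": joint torques, N m; "tool_pos": TCP position; "eef_rot": TCP orientation; "contact_force": force on the tool from outside, world axes, zero at the start; "moment": the same for the moment, N m; "opening": opening from 0.0 (shut) to 1.0 (fully open).
Only numpy, scipy, OpenCV 4.12 (cv2) and the standard library are available. Lean on these libraries where they do the work, as an engineer would, in place of code of your own. Each camera call takes 0.05 s, during which the arm holds its last target. There are 200 camera calls.

TASK

The air nailer lies on its side in its plywood rest, disconnected and waiting for a fresh stick of nails. With a fingertip, push the orange follower tab along the magazine slot, away from the nose and past its catch, then let it go so that it springs back onto the catch and stays latched there part-way along the slot. Push the tab, do not grip it; leave the nailer lying in its rest, keep off the trigger, and leave the nails and everything else on the bench where they are.

Things in the scene. Friction and masses are not known exactly. Their poses are not given: they have to be found in the camera images.
- nailer: Finish nailer on its side (blue head, black grip, aluminium magazine), 280 x 310 mm, 1.8 kg, loose between low blocks (1 to 3 mm play). Origin 12 mm above the bench, under its middle. z up; +y = the way the follower is pushed (nose end to rear); x from handle to magazine. Tallest part: the head, along x at y = -85 mm, x = -138 to 37 mm, top 88 mm above the bench. Handle along y at x = -36 mm.
- magazine (a point): Point on the magazine's flat upper face, on the slot's centre line, half-way along the follower's travel (nailer x = 75, y = 17 mm). The face is 63 mm above the bench, 62 mm wide (nailer x), and runs from 105 mm before this point to 132 mm behind it; the slot is 12 mm wide. Nothing behind the tab's start is higher than this face within 55 mm either side of the slot.
- tab (a point): Centre of the orange thumb tab of the follower: 22 mm wide across the slot (nailer x), 10 mm thick along it (nailer y), 20 mm tall, standing just above the magazine's face (from 1 to 21 mm above it). The centre is 11 mm above the magazine's face, 74 mm above the bench. It is pushed on its -y face, in the nailer's +y direction.
- follower (a joint): Follower travel in m: 0 = nose end, where its spring holds it at the start; 0.135 = rear end stop. Spring force towards 0: 4 N at 0, 8 N at the end (1 N more when pushed at 0.1 m/s). It slips past the brass catch in the slot almost unnoticed. Let go beyond 0.100, it springs back and is stopped by the catch at 0.094, and stays; let go before the catch, it runs back to 0.
- trigger: Black trigger of the nailer, 20 mm long, between handle and magazine near the head, at x = -10, y = -22 mm, 38 mm above the origin in the nailer's frame. Not to be touched.
- rest: Plywood rest, a board 290 x 350 x 12 mm with blocks up to 47 mm high, fixed to the bench. Origin: on the bench below the nailer's origin; its axes are the nailer's.
- nails_a: Bundle of nail sticks, 50 x 104 x 5 mm, loose on the rest's board beside the handle. Origin under its centre. To be left alone.
- oil: Small oil bottle, 28 mm across, 85 mm tall, standing loose on the rest's board beside the handle. Origin under its centre. To be left alone.
- nails_b: A second bundle of nail sticks, 50 x 104 x 5 mm, loose on the bench. Origin under its centre. To be left alone.
- carton: Nail carton, 75 x 115 x 45 mm, loose on the bench. Origin under its centre. To be left alone.
- plane: Block plane, 45 x 155 mm, about 65 mm tall, loose on the bench. Origin under its centre. To be left alone.
- glue: Glue bottle, 60 mm across, 160 mm tall, standing on the bench. Origin under its centre. To be left alone.
- tape: Tape measure, 66 x 40 x 62 mm, loose on the bench. Origin under its centre. To be left alone.
- mallet: Joiner's mallet, head 70 x 125 x 85 mm with a handle reaching 220 mm from the head's centre towards its -x, loose on the bench. Origin under its head. To be left alone.

How it is judged:
By the outcome, as a careful person would: the job done as asked, in the order asked, and still so for the second after the job is handed in, with the robot touching nothing.
It also fails if it takes over 40 s, if anything falls off the work surface, if the arm or the gripper's body presses on something with over 40 N, if the wrist force passes 120 N, or if a joint passes its speed limit or range.

## Working session

There is one attempt and no reset: what is moved stays moved. The work goes in short steps, Python scripts to look and compute and a tool call to move; the robot and the scene stay as the last step left them, time stands still between calls to the robot, and variables do not carry over. Pictures are saved under pics/ and viewed, about 8 in all and at most 12, crops included, and the job is handed in when it is done.

Besides the shell and the picture viewer there is one more tool, called after "Emit:" as name([rows], argument=value, ...), one row to a line, values as JSON. drive_tool: Moves the arm, as the interface text tells. Its arguments: {"type":"object","properties":{"deltas":{"type":"array","items":{"type":"array"}},"force":{"type":"number"}},"required":["deltas"]}

```bash
mkdir -p pics; cat > h.py <<'E'
import numpy as np, cv2
from plant import r
from scipy.spatial.transform import Rotation as R
def snap(n,f):
    s=r.get_state(); d=r.snapshot(n)
    cv2.imwrite('pics/'+f,d['color'][:,:,::-1])
    if n=='wrist':
        T=np.eye(4);T[:3,:3]=R.from_quat(s['eef_rot']).as_matrix();T[:3,3]=s['tool_pos']
        C=T@np.array(d['tool_from_camera'])
    else: C=np.linalg.inv(np.array(d['extrinsics']))
    return d,C
def ray(d,C,u,v):
    f=192/np.tan(np.radians(d['fov_y'])/2)
    w=C[:3,:3]@np.array([(u-d['cx'])/f,-(v-d['cy'])/f,-1]); return C[:3,3],w
def on(d,C,u,v,z):
    o,w=ray(d,C,u,v); return o+w*(z-o[2])/w[2]
E
python3 - <<'E'
from h import *
import pickle
for n in('scene','top','wrist'):
    d,C=snap(n,n+'0.png'); pickle.dump((d,C),open(n+'0.pkl','wb'))
    print(n,d['fov_y'],d['cx'],d['cy'],[k for k in d],C.round(3).tolist())
    hsv=cv2.cvtColor(d['color'],cv2.COLOR_RGB2HSV)
    m=cv2.inRange(hsv,(5,150,120),(18,255,255))
    k,_,st,ce=cv2.connectedComponentsWithStats(m)
    for i in range(1,k):
        if st[i,4]>15: print(st[i],ce[i].round(1),on(d,C,*ce[i],0.074).round(3))
print(r.get_state())
a=[cv2.imread(f'pics/{n}0.png') for n in('scene','top')]
E
```

```text
scene 52.16713257339627 252.31185041177784 189.7701169888467 ['color', 'fov_y', 'cx', 'cy', 'extrinsics'] [[0.648, -0.446, 0.618, 1.335], [0.762, 0.389, -0.518, -0.713], [-0.01, 0.806, 0.592, 0.894], [0.0, 0.0, 0.0, 1.0]]
[287 188  14   8  17] [293.4 191.9] [0.584 0.105 0.074]
[259 215   7   8  20] [262.4 217.9] [ 0.617 -0.07   0.074]
[109 217  11  10  73] [114. 221.] [ 0.317 -0.438  0.074]
[361 216  12   8  78] [366.4 219.7] [0.841 0.174 0.074]
[149 274  11  15  20] [154.9 282.2] [ 0.627 -0.463  0.074]
top 57.88350162582005 257.0735405293745 190.62015926726173 ['color', 'fov_y', 'cx', 'cy', 'extrinsics'] [[-0.019, 0.993, -0.113, 0.339], [-1.0, -0.02, -0.005, -0.006], [-0.007, 0.113, 0.994, 1.489], [0.0, 0.0, 0.0, 1.0]]
[348  52   8  22  95] [351.2  62.3] [ 1.045 -0.412  0.074]
[245  74   8   8  56] [248.4  77.3] [0.987 0.029 0.074]
[   41    79   442   305 81965] [276.7 244.3] [ 0.281 -0.073  0.074]
[ 40 127   5   6  24] [ 41.9 129.3] [0.778 0.901 0.074]
[ 65 142  18  61 701] [ 73.6 173.5] [0.587 0.76  0.074]
[ 38 156   6   6  26] [ 40.7 158.3] [0.654 0.9   0.074]
[272 160   5   5  
[... 611 characters left out ...]
 [38.6 18.6] [0.025 0.444 0.074]
{'clock': 0.15, 'q': array([-1.10623053,  0.68977898, -0.1945096 ,  1.56607493,  0.15729947,
        0.90249695, -0.21506848]), 'qd': array([ 0.0015207 , -0.00386946,  0.00132707, -0.00422045, -0.00059636,
       -0.00121492, -0.00073483]), 'joint_torque': array([-1.84213124e-03, -5.27858090e+01, -1.26859501e+00, -1.53585577e+01,
       -5.25194267e-02,  3.86298299e-03,  8.97042833e-05]), 'tool_pos': array([0.26083027, 0.56747537, 0.24910956]), 'eef_rot': array([ 0.15061641,  0.69083926, -0.15157672,  0.69071   ]), 'contact_force': array([0.65187367, 0.14218307, 0.59082754]), 'moment': array([0.03988643, 0.02295534, 0.03622019]), 'opening': 0.996880762950255}
```

Candidates agree at (0.618,-0.071) in scene and top. View both.

View pics/scene0.png

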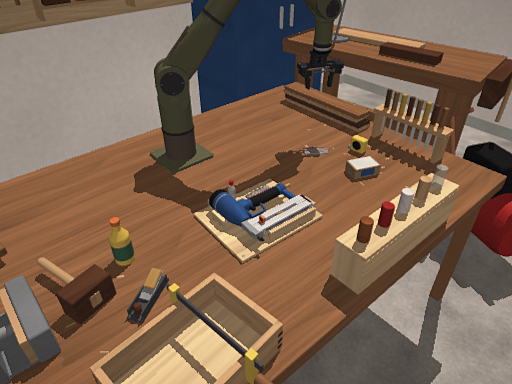

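View pics/top0.png

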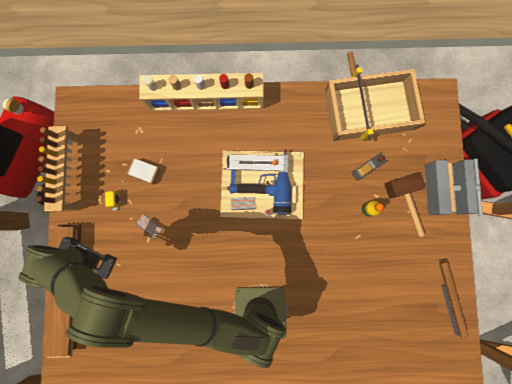

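The scene and top views agree. The tab is at about (274,162) in the top view. The magazine is the pale bar at row ~160, the head is on the right (world -y), and the nailer axes roughly match the world axes. Next I'll move over it for a close wrist look.

```bash
cat > mv.py <<'E'
from h import *
def plan(target,yaw=0):  # shift in tool axes (cm), turn about tool x (deg) so tool y -> +-(cos yaw, sin yaw)
    s=r.get_state(); M=R.from_quat(s['eef_rot']).as_matrix()
    print('pos',s['tool_pos'].round(4),'F',s['contact_force'].round(1),'t',s['clock'],'op',round(s['opening'],2))
    print('axes',M.T.round(3).tolist())
    ad=np.array([np.cos(yaw),np.sin(yaw),0]); L=M.T@ad
    a=np.degrees(np.arctan2(L[2],L[1])); print('turn x', (a+90)%180-90, 'down err',(M.T@[0,0,-1]).round(4))
    dl=np.array(target)-s['tool_pos']; print('shift cm now-axes',(100*M.T@dl).round(2))
E
python3 -c "
from mv import *
plan([0.56,-0.06,0.25])
print(r.get_state()['q'][6])"
```

```text
pos [0.2608 0.5675 0.2491] F [0.7 0.1 0.6] t 0.15 op 1.0
axes [[-0.0, -0.001, -1.0], [0.417, 0.909, -0.001], [0.909, -0.417, 0.0]]
turn x 65.32348691501531 down err [ 1.0e+00  1.4e-03 -1.0e-04]
shift cm now-axes [-2.000e-02 -4.453e+01  5.338e+01]
-0.21506848045679644
```

Emit:
drive_tool([
  [[2.97, 0, 0], [0, -0.41, 3.31], 0],
  [[2.97, 0, 0], [0, -0.41, 3.31], 0],
  [[2.97, 0, 0], [0, -0.41, 3.31], 0],
  [[2.97, 0, 0], [0, -0.41, 3.31], 0],
  [[2.97, 0, 0], [0, -0.41, 3.31], 0],
  [[2.97, 0, 0], [0, -0.41, 3.31], 0],
  [[2.97, 0, 0], [0, -0.41, 3.31], 0],
  [[2.97, 0, 0], [0, -0.41, 3.31], 0],
  [[2.97, 0, 0], [0, -0.41, 3.31], 0],
  [[2.97, 0, 0], [0, -0.41, 3.31], 0],
  [[2.97, 0, 0], [0, -0.41, 3.31], 0],
], force=10)

```text
clock: 1.07
tool_pos: [0.5105, 0.3035, 0.2494]
eef_rot: [0.34, 0.62, -0.34, 0.62]
contact_force: [0.2, 1.1, -0.6]
opening: 0.193
```

Emit:
drive_tool([
  [[2.97, 0, 0], [0, -0.41, 3.31], 0],
  [[2.97, 0, 0], [0, -0.41, 3.31], 0],
  [[2.97, 0, 0], [0, -0.41, 3.31], 0],
  [[2.97, 0, 0], [0, -0.41, 3.31], 0],
  [[2.97, 0, 0], [0, -0.41, 3.31], 0],
  [[2.97, 0, 0], [0, -0.41, 3.31], 0],
  [[2.97, 0, 0], [0, -0.41, 3.31], 0],
  [[2.97, 0, 0], [0, -0.41, 3.31], 0],
  [[2.97, 0, 0], [0, -0.41, 3.31], 0],
  [[2.97, 0, 0], [0, -0.41, 3.31], 0],
  [[2.97, 0, 0], [0, -0.41, 3.31], 0],
  [[0, 0, 0], [0, 0, 0], 0],
])

```text
clock: 2.07
tool_pos: [0.5759, -0.0604, 0.2497]
eef_rot: [-0.502, -0.495, 0.505, -0.498]
contact_force: [-0.7, -1.7, -0.2]
opening: 0.008
```

```bash
python3 - <<'E'
from mv import *
import pickle
plan([0.618,-0.10,0.25])
d,C=snap('wrist','w1.png'); pickle.dump((d,C),open('w1.pkl','wb'))
print(C.round(3).tolist())
im=cv2.imread('pics/w1.png'); cv2.imwrite('pics/w1b.png',cv2.resize(im,(768,576)))
E
```

```text
pos [ 0.5759 -0.0604  0.2497] F [-0.7 -1.7 -0.2] t 2.0667 op 0.01
axes [[-0.001, -0.007, -1.0], [1.0, -0.014, -0.001], [-0.014, -1.0, 0.007]]
turn x -0.7896133367982543 down err [ 1.      0.001  -0.0066]
shift cm now-axes [-0.01  4.27  3.9 ]
[[1.0, 0.013, 0.005, 0.576], [-0.014, 0.954, 0.298, 0.016], [-0.001, -0.298, 0.954, 0.385], [0.0, 0.0, 0.0, 1.0]]
```

View pics/w1b.png

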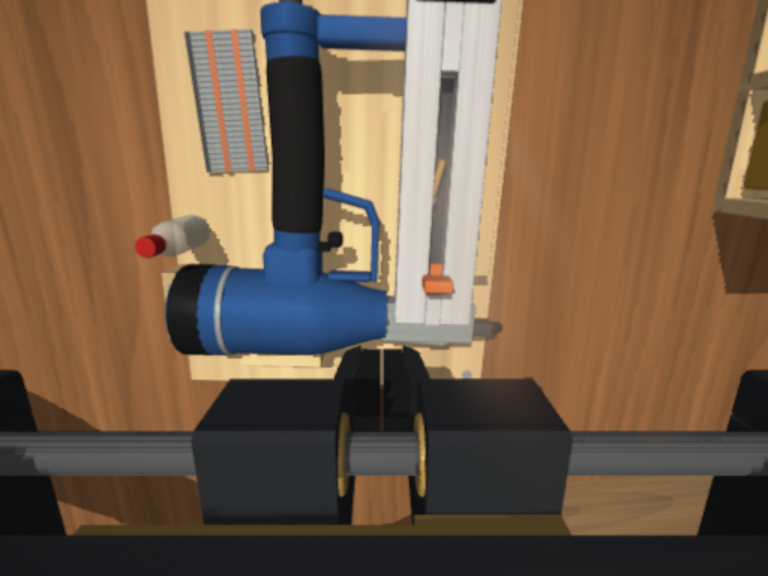

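The wrist view shows the tab at about (437,286) in the enlarged picture. The slot runs up to (449,75), and the brass catch is at about (438,178). Next I'll measure the tab position and the slot direction.

```bash
python3 - <<'E'
from mv import *
import pickle
d,C=pickle.load(open('w1.pkl','rb'))
hsv=cv2.cvtColor(d['color'],cv2.COLOR_RGB2HSV)
m=cv2.inRange(hsv,(3,150,110),(18,255,255)); m[:, :265]=0;m[:,320:]=0;m[:160]=0;m[215:]=0
ys,xs=np.nonzero(m); print(xs.min(),xs.max(),ys.min(),ys.max())
for v in range(ys.min(),ys.max()+1):
    x=xs[ys==v]; print(v,x.min(),x.max(),d['color'][v,(x.min()+x.max())//2])
s=1/1.5
for n,(u,v),z in [('slot rear L',(441,72),.063),('slot rear R',(458,72),.063),('mag L top',(409,20),.063),('mag L bot',(396,318),.063),('mag R top',(499,20),.063),('mag R bot',(473,318),.063),('catch',(438,180),.063),('tabL',(424,286),.084),('tabR',(453,286),.084)]:
    print(n,on(d,C,(u+.5)*s-.5,(v+.5)*s-.5,z).round(4))
E
```

```text
282 300 176 195
176 288 291 [201 117  78]
177 287 293 [221 126  81]
178 287 293 [222 126  80]
179 287 293 [222 127  80]
180 287 293 [222 126  80]
181 287 293 [223 126  79]
182 287 293 [223 126  78]
183 287 292 [194 111  72]
184 284 289 [155  91  62]
185 282 288 [158  92  60]
186 282 288 [162  93  60]
187 282 295 [198 110  68]
188 282 300 [224 126  77]
189 282 300 [226 128  77]
190 282 300 [224 126  77]
191 283 300 [223 124  76]
192 283 300 [221 123  74]
193 283 300 [220 122  73]
194 284 300 [208 116  73]
195 286 287 [135  81  55]
slot rear L [0.6177 0.0758 0.063 ]
slot rear R [0.6294 0.0757 0.063 ]
mag L top [0.5954 0.1074 0.063 ]
mag L bot [ 0.5859 -0.1052  0.063 ]
mag R top [0.6556 0.1066 0.063 ]
mag R bot [ 0.6491 -0.1061  0.063 ]
catch [0.6175 0.0037 0.063 ]
tabL [ 0.6063 -0.072   0.084 ]
tabR [ 0.628  -0.0723  0.084 ]
```

Emit:
drive_tool([
  [[1.5, 0, 0], [0, 0, 0], 0],
  [[0, 0, 0], [0, 2.07, 1.7], 0],
  [[0, 0, 0], [0, 2.08, 1.7], 0],
  [[0, 0, 0], [2.5, 0, 0], 0],
  [[0, 0, 0], [2.5, 0, 0], 0],
  [[0, 0, 0], [2.5, 0, 0], 0],
  [[0, 0, 0], [2.5, 0, 0], 0],
  [[0, 0, 0], [2, 0, 0], 0],
  [[0, 0, 0], [1, 0, 0], 0],
  [[0, 0, 0], [0, 0, 0], 0],
  [[0, 0, 0], [0, 0, 0], 0],
])

```text
clock: 3.03
tool_pos: [0.6181, -0.0844, 0.1198]
eef_rot: [0.506, 0.494, -0.506, 0.493]
contact_force: [-0.3, -0.0, 0.2]
opening: 0.004
```

```bash
python3 - <<'E'
from mv import *
import pickle
plan([0.616,-0.097,0.080],np.radians(-2.3))
d,C=snap('wrist','w2.png'); pickle.dump((d,C),open('w2.pkl','wb'))
hsv=cv2.cvtColor(d['color'],cv2.COLOR_RGB2HSV)
m=cv2.inRange(hsv,(3,150,110),(18,255,255))
k,_,st,ce=cv2.connectedComponentsWithStats(m)
for i in range(1,k):
    if st[i,4]>60: print(st[i],ce[i].round(1),on(d,C,*ce[i],0.084).round(4), on(d,C,st[i,0],ce[i,1],0.084).round(4),on(d,C,st[i,0]+st[i,2],ce[i,1],0.084).round(4))
E
```

```text
pos [ 0.6181 -0.0844  0.1198] F [-0.3 -0.   0.2] t 3.0333 op 0.0
axes [[0.0, 0.001, -1.0], [1.0, -0.025, 0.0], [-0.025, -1.0, -0.001]]
turn x 0.8530602408043109 down err [ 1.e+00 -0.e+00  8.e-04]
shift cm now-axes [ 3.98 -0.18  1.26]
[431   0  12  18  99] [435.5   6.7] [0.7169 0.0419 0.084 ] [0.7145 0.042  0.084 ] [0.7208 0.0418 0.084 ]
[463   0  49  67 979] [491.4  23.3] [0.7484 0.0333 0.084 ] [0.733  0.0337 0.084 ] [0.7595 0.0331 0.084 ]
[403  14  12  27  95] [409.2  27.7] [0.7042 0.0323 0.084 ] [0.7008 0.0324 0.084 ] [0.7073 0.0323 0.084 ]
[505 123   7  21  63] [508.2 134.1] [ 0.7715 -0.026   0.084 ] [ 0.7696 -0.026   0.084 ] [ 0.7738 -0.0261  0.084 ]
[238 186  33  36 831] [254.  206.7] [ 0.6173 -0.0684  0.084 ] [ 0.6069 -0.0681  0.084 ] [ 0.6283 -0.0687  0.084 ]
[ 52 331  13  19  74] [ 59.1 341.9] [ 0.4654 -0.1739  0.084 ] [ 0.46   -0.1738  0.084 ] [ 0.4699 -0.174   0.084 ]
```

View pics/w2.png

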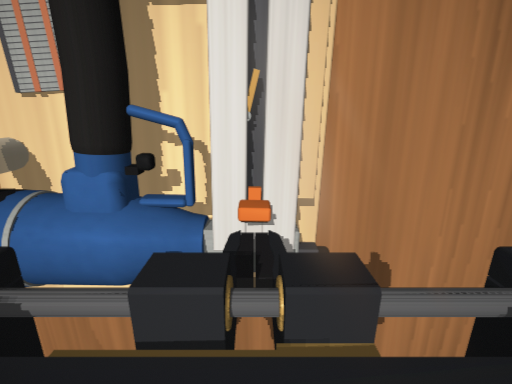

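The tab confirms at x 0.617. The tool is 13 mm short in y, so I'll correct that and then descend.

Emit:
drive_tool([
  [[0.8, 0, 0], [0, -0.1, 0.65], 0],
  [[0, 0, 0], [0, -0.1, 0.65], 0],
  [[0, 0, 0], [0, 0, 0], 0],
  [[0, 0, 0], [0, 0, 0], 0],
  [[0, 0, 0], [1, 0, 0], 0],
  [[0, 0, 0], [1, 0, 0], 0],
  [[0, 0, 0], [0.5, 0, 0], 0],
  [[0, 0, 0], [0, 0, 0], 0],
  [[0, 0, 0], [0, 0, 0], 0],
])

```text
clock: 3.83
tool_pos: [0.6148, -0.0984, 0.0938]
eef_rot: [-0.51, -0.49, 0.51, -0.489]
contact_force: [-0.4, 0.4, -0.6]
opening: 0.008
```

```bash
python3 - <<'E'
from mv import *
plan([0.616,-0.097,0.080],np.radians(-2.3))
E
```

```text
pos [ 0.6148 -0.0984  0.0938] F [-0.4  0.4 -0.6] t 3.8333 op 0.01
axes [[-0.002, 0.0, -1.0], [0.999, -0.04, -0.002], [-0.04, -0.999, -0.0]]
turn x -0.002659204391363801 down err [1.0e+00 1.7e-03 3.0e-04]
shift cm now-axes [ 1.38  0.12 -0.14]
```

Emit:
drive_tool([
  [[0, 0, 0], [0.65, 0.1, 0], 0],
  [[0, 0, 0], [0.65, 0.1, 0], 0],
  [[0, 0, 0], [0, 0, 0], 0],
  [[0, 0, 0], [0, 0, -0.5], 0],
  [[0, 0, 0], [0, 0, -0.5], 0],
  [[0, 0, 0], [0, 0, -0.5], 0],
  [[0, 0, 0], [0, 0, -0.5], 0],
  [[0, 0, 0], [0, 0, -0.5], 0],
  [[0, 0, 0], [0, 0, 0], 0],
])

```text
clock: 4.58
tool_pos: [0.6183, -0.0738, 0.0817]
eef_rot: [-0.51, -0.49, 0.51, -0.49]
contact_force: [0.7, -3.6, -2.4]
opening: 0.001
```

```bash
python3 - <<'E'
from mv import *
plan([0.6215,0.030,0.080],np.radians(-2.3))
d,C=snap('wrist','w3.png')
E
```

```text
pos [ 0.6183 -0.0738  0.0817] F [ 0.7 -3.6 -2.4] t 4.5833 op 0.0
axes [[0.0, -0.001, -1.0], [0.999, -0.04, 0.0], [-0.04, -0.999, 0.001]]
turn x 0.002669184465702301 down err [ 1.0e+00 -2.0e-04 -1.3e-03]
shift cm now-axes [  0.16  -0.1  -10.39]
```

View pics/w3.png

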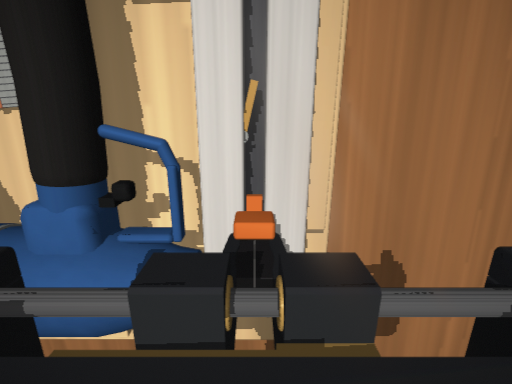

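The finger is on the tab (-3.6 N in y) and centred. I'll push on along the slot.

Emit:
drive_tool([
  [[0, 0, 0], [0, 0, -0.8], 0],
  [[0, 0, 0], [0, 0, -0.9], 0],
  [[0, 0, 0], [0, 0, -0.9], 0],
  [[0, 0, 0], [0, 0, -0.9], 0],
  [[0, 0, 0], [0, 0, -0.9], 0],
  [[0, 0, 0], [0, 0, -0.9], 0],
  [[0, 0, 0], [0, 0, -0.9], 0],
  [[0, 0, 0], [0, 0, -0.9], 0],
  [[0, 0, 0], [0, 0, -0.9], 0],
  [[0, 0, 0], [0, 0, -0.9], 0],
  [[0, 0, 0], [0, 0, 0], 0],
  [[0, 0, 0], [0, 0, 0], 0],
])

```text
clock: 5.63
tool_pos: [0.6208, 0.0134, 0.0817]
eef_rot: [-0.509, -0.49, 0.511, -0.49]
contact_force: [-1.5, -5.7, -0.6]
opening: 0.003
```

```bash
cat > tab.py <<'E'
from mv import *
import sys
plan([0.6215,0.030,0.080],np.radians(-2.3))
d,C=snap('wrist',sys.argv[1])
hsv=cv2.cvtColor(d['color'],cv2.COLOR_RGB2HSV)
m=cv2.inRange(hsv,(3,170,120),(12,255,255)); m[:,:200]=0; m[:,320:]=0
k,_,st,ce=cv2.connectedComponentsWithStats(m)
i=1+np.argmax(st[1:,4]); v=st[i,1]+st[i,3]-1
for z in(.084,): print(st[i],'front top edge',on(d,C,ce[i,0],v,z).round(4))
E
python3 tab.py w4.png
```

```text
pos [0.6208 0.0134 0.0817] F [-1.5 -5.7 -0.6] t 5.6333 op 0.0
axes [[-0.002, -0.003, -1.0], [0.999, -0.041, -0.002], [-0.041, -0.999, 0.003]]
turn x -0.04402608465507285 down err [ 1.      0.0021 -0.0027]
shift cm now-axes [ 0.17  0.   -1.66]
[ 233  195   42   44 1327] front top edge [0.6198 0.0255 0.084 ]
```

View pics/w4.png

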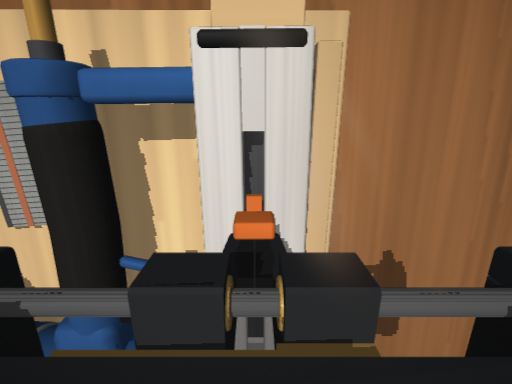

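The travel is now about 0.10, too close to the limit. I'll push another 16 mm.

Emit:
drive_tool([
  [[0, 0, 0], [0, 0, -0.6], 0],
  [[0, 0, 0], [0, 0, -0.6], 0],
  [[0, 0, 0], [0, 0, -0.5], 0],
  [[0, 0, 0], [0, 0, 0], 0],
  [[0, 0, 0], [0, 0, 0], 0],
])

```text
clock: 6.1
tool_pos: [0.6213, 0.0297, 0.0817]
eef_rot: [-0.509, -0.489, 0.512, -0.49]
contact_force: [-2.0, -6.2, 0.8]
opening: 0.005
```

```bash
python3 tab.py w5.png
```

```text
pos [0.6213 0.0297 0.0817] F [-2.  -6.2  0.8] t 6.1 op 0.0
axes [[-0.003, -0.003, -1.0], [0.999, -0.042, -0.003], [-0.042, -0.999, 0.003]]
turn x -0.08298413185528375 down err [ 1.      0.0025 -0.0034]
shift cm now-axes [ 0.17  0.02 -0.04]
[ 233  195   42   45 1326] front top edge [0.6203 0.0411 0.084 ]
```

Travel is about 0.117. Now I'll back off along the slot.

Emit:
drive_tool([
  [[0, 0, 0], [0, 0, 0.6], 0],
  [[0, 0, 0], [0, 0, 0.8], 0],
  [[0, 0, 0], [0, 0, 0.8], 0],
  [[0, 0, 0], [0, 0, 0.8], 0],
  [[0, 0, 0], [0, 0, 0.8], 0],
  [[0, 0, 0], [0, 0, 0.8], 0],
  [[0, 0, 0], [0, 0, 0], 0],
  [[0, 0, 0], [0, 0, 0], 0],
])

```text
clock: 6.82
tool_pos: [0.621, -0.0137, 0.0819]
eef_rot: [0.51, 0.49, -0.51, 0.49]
contact_force: [-0.2, 0.6, 0.3]
opening: 0.003
```

```bash
python3 tab.py w6.png
```

```text
pos [ 0.621  -0.0137  0.0819] F [-0.2  0.6  0.3] t 6.8167 op 0.0
axes [[0.0, 0.001, -1.0], [0.999, -0.041, 0.0], [-0.041, -0.999, -0.001]]
turn x -0.04835476341396827 down err [ 1.e+00 -4.e-04  8.e-04]
shift cm now-axes [ 0.19 -0.12 -4.37]
[ 230  160   43   42 1294] front top edge [0.6197 0.0187 0.084 ]
```

View pics/w6.png

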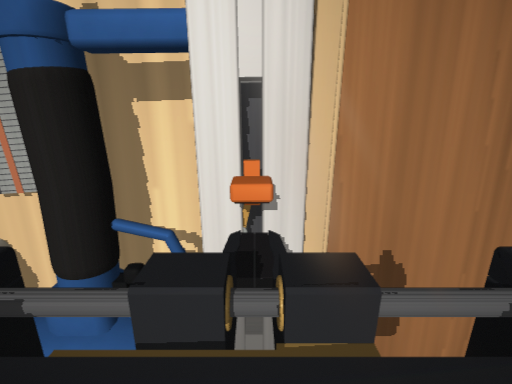

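The tab is held on the catch. It sits at rows ~177-202 with the finger clear of it and no contact force. Its front edge is at 0.0187, so the travel is about 0.096 against 0.094 expected. I'll lift straight up and check again.

Emit:
drive_tool([
  [[0, 0, 0], [-1, 0, 0], 0],
  [[0, 0, 0], [-2, 0, 0], 0],
  [[0, 0, 0], [-3, 0, 0], 0],
  [[0, 0, 0], [-3, 0, 0], 0],
  [[0, 0, 0], [-3, 0, 0], 0],
  [[0, 0, 0], [-3, 0, 0], 0],
  [[0, 0, 0], [-2, 0, 0], 0],
  [[0, 0, 0], [0, 0, 0], 0],
  [[0, 0, 0], [0, 0, 0], 0],
])

```text
clock: 7.62
tool_pos: [0.6214, -0.013, 0.2535]
eef_rot: [0.511, 0.489, -0.509, 0.491]
contact_force: [0.5, 1.1, -0.5]
opening: 0.002
```

```bash
python3 tab.py w7.png; python3 -c "
from h import *
a,_=snap('top','t7.png')
b=cv2.imread('pics/top0.png');c=cv2.imread('pics/t7.png')
cv2.imwrite('pics/cmp.png',np.vstack([cv2.resize(cv2.imread('pics/w7.png'),(512,384))]))"
```

```text
pos [ 0.6214 -0.013   0.2535] F [ 0.5  1.1 -0.5] t 7.6167 op 0.0
axes [[0.003, 0.001, -1.0], [0.999, -0.039, 0.003], [-0.039, -0.999, -0.001]]
turn x 0.03998387750104371 down err [ 1.0e+00 -3.2e-03  9.0e-04]
shift cm now-axes [17.35 -0.21 -4.28]
[243 136  19  18 245] front top edge [0.6194 0.0187 0.084 ]
```

View pics/cmp.png

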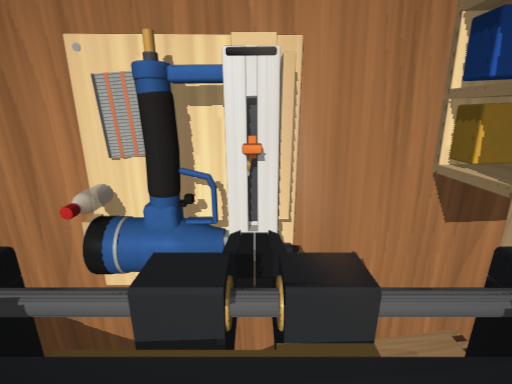

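The tab stays latched at about (252,148), its front edge still at 0.0187 after the lift. The nailer is in its rest, and the oil bottle and nails beside it look undisturbed. I'm handing in.

```bash
python3 -c "
from plant import r
print(r.finish_job())"
```

```text
the job is handed in; nothing more can be done
None
```

The follower tab is latched on its catch part-way along the slot, and the job is handed in, after about 7.7 s of the 40 s allowed. I pushed the tab with the closed fingertips to about 0.117 m of travel. I then backed off along the slot so it sprang back onto the catch, and lifted clear.

**Latch:** the tab's front edge measured 0.0187 m in world y both before and after the lift, so it did not move. That is about 0.096 m of travel against the 0.094 m expected, which is within the camera's 2 mm accuracy.

**Contact:** the force fell to noise (about 1 N) after release. The largest reading at the end of a move was about 6 N, and the tool kept clear of the trigger.

**Surroundings:** in the last wrist picture the nailer was in its rest, with the oil bottle and nails beside it standing as before. I took a final top picture but did not view it. I did not recheck the items further out on the bench; the arm crossed them with its fingertips about 0.24 m up.

**Disagreement:** one approach move fell 13 mm short in y. I saw it on the next reading and corrected it before descending to the tab.

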